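Load the bearing housings into their nest blocks

TASK

Put the two bare metal bearing housings from the bench into the wooden nest blocks on the tray, each into the pocket that matches the outline of its base and fully home, flat on the pocket floor. The pillow block lies on its face and must end up standing upright on its long foot; the third nest stays empty, and everything else on the bench stays where it is.

Things in the scene. Friction and masses are not known exactly. Their poses are not given: they have to be found in the camera images.
- pillow: bare metal pillow-block bearing housing, 0.4 kg, lying on a flat face at the start. Origin: middle of that face. Its x (-36 to 36 mm) runs from foot to arch top and points up once it stands; y along the foot; z 0 to 34 mm is its thickness. Foot: y 96 long, 34 wide, x -36 to -22. Body: 48 wide in y, flat parallel sides for x -22 to 12, round top. Same after a half turn about x
- pillow_foot (a point): centre of the underside (sole) of the pillow block's foot, axes as pillow (x points out of the foot towards the arch top)
- flange: bare metal square-flange bearing housing, about 0.3 kg, standing flange down: flange 62 x 62 mm, 12 mm thick, with a 38 x 38 mm boss in the middle that reaches 44 mm above the underside, sides parallel to the flange; origin at the centre of the underside, z up. It is the same at every quarter turn
- nest_long: fixed brown wooden nest block, 90 (x) x 112 (y) x 22 mm high, on a dark steel tray plate 8 mm thick; origin at the centre of its underside, z up. One rectangular pocket in its middle, 14 mm deep (floor 8 mm above the origin), mouth chamfered 1.5 mm, measuring 37 mm (x) by 99 mm (y): for the pillow block's foot
- nest_long_floor (a point): centre of the pocket's floor in the long nest, axes as nest_long
- nest_square: fixed brown wooden nest block, 90 (x) x 112 (y) x 22 mm high, on a dark steel tray plate 8 mm thick; origin at the centre of its underside, z up. One rectangular pocket in its middle, 14 mm deep (floor 8 mm above the origin), mouth chamfered 1.5 mm, measuring 65 mm by 65 mm: for the square flange
- nest_square_floor (a point): centre of the pocket's floor in the square nest, axes as nest_square
- nest_spare: fixed brown wooden nest block, 90 (x) x 112 (y) x 22 mm high, on a dark steel tray plate 8 mm thick; origin at the centre of its underside, z up. One rectangular pocket in its middle, 14 mm deep (floor 8 mm above the origin), mouth chamfered 1.5 mm, measuring 53 mm (x) by 83 mm (y): for another part, stays empty
- tape: a black roll of tape lying flat, 56 mm across, 19 mm high; not part of the job, leave it where it is; origin at its underside or middle
- wrench: a steel wrench lying flat; not part of the job, leave it where it is; origin at its underside or middle
- screwdriver: a screwdriver lying flat; not part of the job, leave it where it is; origin at its underside or middle
- can: a tin can with a paper label, 66 mm across, 100 mm high; not part of the job, leave it where it is; origin at its underside or middle
Not all that is in view belongs to the job. Leave any green look-alike of the pillow alone. What is shaped like the flange but purple is not meant.

How it is judged:
By the outcome, as a careful person would: the job done as asked, in the order asked, and still so for the second after the job is handed in, with the robot touching nothing.
It also fails if it takes over 58 s, if anything falls off the work surface, if the arm or the gripper's body presses on something with over 40 N, if the wrist force passes 120 N, or if a joint passes its speed limit or range.

ROBOT

A 6-joint arm with a two-finger parallel gripper is mounted at the origin on the work surface. World frame = base frame: x ahead of the robot, y to its left, z up, the work surface at z = 0. Lengths are in m, angles in rad, forces in N, time in s.
With the tool pointing down it reaches from about 0.425 to 0.95 m from the base axis. Payload 3.5 kg.
Tool frame: the origin (TCP) lies midway between the tips of the shut fingers; the grasp point (between the pads) lies 19 mm behind it; z points along the fingers, y is the line along which they close (so a half turn about z gives the same grasp; the last joint's range is limited). The gripper opens to 85 mm and grips with 20 to 120 N. Pads are 22 mm wide; open, the fingers measure 114 mm over their backs; the gripper's body (76 mm by 85 mm) begins 54 mm behind the grasp point. The pads swing forward as they close: fully open they stand 13 mm farther back than shut.
Start: joints at [1.104, 0.286, 1.577, -0, 1.279, -0.15], TCP at [0.21, 0.641, 0.231] pointing down, gripper open.
Joint ranges: [-2.77, 2.77], [-0.9, 2.22], [0.21, 2.48], [-1.53, 4.67], [0.24, 2.81], [-2.84, 2.84]. Speed limits (rad/s): [2.79, 2.79, 3.14, 3.14, 3.14, 3.14].

INTERFACE

Orientations are given as a unit quaternion [x, y, z, w].
In Python, from plant import ctrl gives the robot as it stands.
- The arm moves only by the tool move_arm, never from a script. Its argument "plan" is a list of rows, each an object of numbers: "x", "y", "z": the shift along the tool's x, y, z in m; "yaw": the turn about the tool's z in rad; "fingers": the closure, from 0 (fully open) to 1 (shut). In form: [{"x": .., "y": .., "z": .., "yaw": .., "fingers": ..}, ...]. A call has 1 to 5 rows; each row is the pose to reach, as a shift and turn from the pose commanded when the call began, along the tool's axes at that moment; what a row does not reach only later rows make up. A row lasts 1/10 s, in which the tool goes at most 50 mm and 8.59 degrees, less where a joint would pass 70% of its speed; a pose out of reach is approached as far as the arm can. A call with a gripper value outside its range is refused whole. The fingers move at their own pace and stop on an object; "force" is the grip in N (left out, the last holds). Time passes only in rows, so rows that repeat a pose let the fingers close. It gives the time, the measured TCP pose, the force, the opening and the grip force at its end, in the units of the state.
- ctrl.get_state(): the state, without advancing time (a new reading comes with each control period).
- ctrl.read_camera(name): name is "scene" or "side" or "wrist"; returns the picture (480x640x3 uint8, red, green, blue); there is no depth.
- ctrl.camera_model(name): a dict with "intrinsics" (3x3 intrinsics, pixels), "cam_to_world" (4x4, takes a point from camera to world coordinates); the wrist camera has in their place "tool_from_camera" (4x4, takes a point from camera to tool coordinates, whose origin is the TCP and whose axes are the flange's). Camera axes: x right, y up, looking along -z (the intrinsics and any distortion apply to the point x, -y, -z); pixel columns grow to the right and rows downward; lengths in m; the calibration is good to about 2 mm. A picture is of the moment at which its call begins: read the wrist's pose just before it. camera_model takes no time and is no camera call.
- ctrl.sign_off(): hands the job in; it is judged then, once.
The state is a dict: "time": time; "qpos": joint angles; "dq": joint speeds; "joint_efforts": joint torques, N m; "eef_pos": TCP position; "tcp_rot": TCP orientation; "contact_force": force on the tool from outside, world axes, zero at the start; "wrist_torque": the same for the moment, N m; "opening": opening from 0.0 (shut) to 1.0 (fully open); "finger_force": force on a finger pad.
Only numpy, scipy, OpenCV 4.12 (cv2) and the standard library are available. Lean on these libraries where they do the work, as an engineer would, in place of code of your own. Each camera call takes 0.05 s, during which the arm holds its last target. There are 200 camera calls.

## Working session

There is one attempt and no reset: what is moved stays moved. The work goes in short steps, Python scripts to look and compute and a tool call to move; the robot and the scene stay as the last step left them, time stands still between calls to the robot, and variables do not carry over. Pictures are saved under pics/ and viewed, at most 13 in all, crops included, and the job is handed in when it is done.

Besides the shell and the picture viewer there is one more tool, called after "Call:" as a command line: name --argument value ..., lists and objects as JSON in quotes. move_arm: Moves the arm, as the interface text tells. Its arguments: {"type":"object","properties":{"plan":{"type":"array"},"force":{"type":"number"}},"required":["plan"]}

```bash
ls; mkdir -p pics; python3 - <<'E'
from plant import ctrl
import cv2,numpy as np
np.set_printoptions(precision=4,suppress=True)
s=ctrl.get_state();print(s)
for n in("scene","side","wrist"):
    im=ctrl.read_camera(n);cv2.imwrite(f"pics/{n}0.png",im[:,:,::-1]);m=ctrl.camera_model(n);print(n,m)
E
```

```text
pics
{'time': 0.0, 'qpos': array([ 1.104 ,  0.2872,  1.5782,  0.    ,  1.2786, -0.15  ]), 'dq': array([ 0.001 , -0.0004, -0.0004, -0.0008, -0.0022,  0.0002]), 'joint_efforts': array([  0.0011, -40.5966, -29.2634,  -0.    ,   0.0057,   0.    ]), 'eef_pos': array([0.2099, 0.6408, 0.2299]), 'tcp_rot': array([ 0.1577,  0.9875, -0.0011, -0.0004]), 'contact_force': array([-0.0017,  0.3494,  0.1615]), 'wrist_torque': array([ 0.0431, -0.059 , -0.0499]), 'finger_force': 0.0, 'opening': 0.9995426346637799}
scene {'intrinsics': array([[433.3275,   0.    , 318.8133],
       [  0.    , 433.3275, 232.5298],
       [  0.    ,   0.    ,   1.    ]]), 'cam_to_world': array([[-0.4091, -0.7878,  0.4604,  0.9784],
       [ 0.9125, -0.3552,  0.203 ,  0.1582],
       [ 0.0036,  0.5032,  0.8642,  0.8754],
       [ 0.    ,  0.    ,  0.    ,  1.    ]])}
side {'intrinsics': array([[470.7057,   0.    , 310.3706],
       [  0.    , 470.7057, 243.8682],
       [  0.    ,   0.    ,   1.    ]]), 'cam_to_world': array([[ 0.8677,  0.3791, -0.3215,  0.2079],
       [-0.4969,  0.6454, -0.5801, -0.6292],
       [-0.0124,  0.6631,  0.7484,  0.8459],
       [ 0.    ,  0.    ,  0.    ,  1.    ]])}
wrist {'intrinsics': array([[340.8326,   0.    , 320.3565],
       [  0.    , 340.8326, 236.2352],
       [  0.    ,   0.    ,   1.    ]]), 'tool_from_camera': array([[-0.    ,  0.9634,  0.2682,  0.0678],
       [ 1.    ,  0.0001, -0.0004,  0.0008],
       [-0.0005,  0.2682, -0.9634, -0.143 ],
       [ 0.    ,  0.    ,  0.    ,  1.    ]])}
```

View pics/scene0.png

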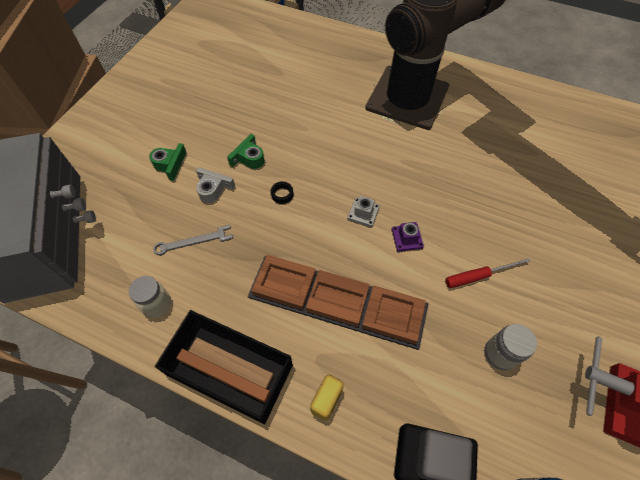

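View pics/side0.png

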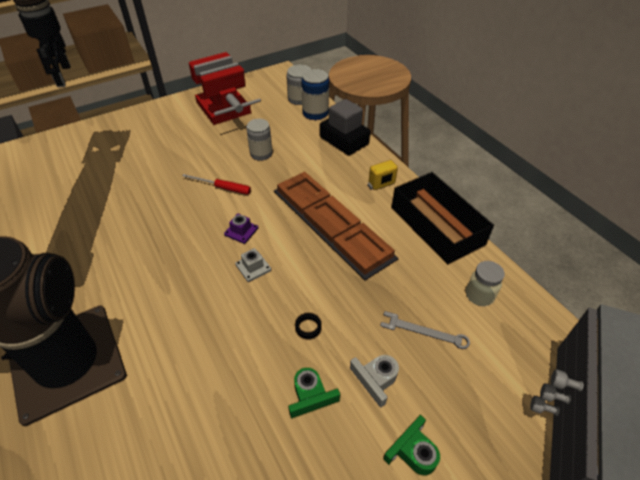

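Scene view: grey pillow at (210,185) between two green ones, grey flange at (363,210), purple at (408,237), three nests at (283,283), (337,298), (394,313). Next I'll cast rays to coarse positions and zoom in.

```bash
cat > h.py <<'E'
import cv2,numpy as np
from plant import ctrl
from scipy.spatial.transform import Rotation as R
np.set_printoptions(precision=4,suppress=True)
def T_tool(s):
    T=np.eye(4);T[:3,:3]=R.from_quat(s["tcp_rot"]).as_matrix();T[:3,3]=s["eef_pos"];return T
def cam(n,s=None):
    m=ctrl.camera_model(n)
    return m["intrinsics"],(T_tool(s)@m["tool_from_camera"] if n=="wrist" else m["cam_to_world"])
def cast(c,uv,z):
    K,T=c;uv=np.atleast_2d(np.asarray(uv,float));p=np.c_[uv,np.ones(len(uv))]@np.linalg.inv(K).T
    d=(p*[1,-1,-1])@T[:3,:3].T;o=T[:3,3];return o+d*((z-o[2])/d[:,2])[:,None]
def proj(c,P):
    K,T=c;P=np.atleast_2d(P);q=((P-T[:3,3])@T[:3,:3])*[1,-1,-1];q=q@K.T;return q[:,:2]/q[:,2:]
def shot(n,name):
    s=ctrl.get_state();im=ctrl.read_camera(n)[:,:,::-1].copy();cv2.imwrite(f"pics/{name}.png",im);return s,im
def totool(s,P): # world point -> shift in tool axes from the TCP
    T=T_tool(s);return (np.asarray(P)-T[:3,3])@T[:3,:3]
E
python3 - <<'E'
from h import *
im=cv2.imread("pics/scene0.png");c=cam("scene")
for n,uv,z in [("pil",(210,185),.034),("grA",(247,152),.03),("grB",(168,160),.03),("fl",(363,215),.01),("pur",(408,240),.01),("tape",(282,192),.01),("can1",(147,290),.1),("can2",(515,340),.1)]:print(n,cast(c,uv,z)[0])
# nests
h=cv2.cvtColor(im,cv2.COLOR_BGR2HSV)
for x,y in [(283,262),(337,298),(300,180),(205,190)]:print(h[y,x],im[y,x])
a=cv2.resize(im[245:350,240:440],None,fx=4,fy=4,interpolation=cv2.INTER_CUBIC)[:,:800]
b=cv2.resize(im[135:180+25,145:245],None,fx=2.5,fy=2.5,interpolation=cv2.INTER_CUBIC)
d=cv2.resize(im[185:255,335:435],None,fx=2.5,fy=2.5,interpolation=cv2.INTER_CUBIC)
o=np.zeros((600,800,3),np.uint8);o[:420]=a;o[420:595,:250]=b;o[420:595,300:550]=d;cv2.imwrite("pics/m1.png",o)
E
```

```text
pil [ 0.5171 -0.3312  0.034 ]
grA [ 0.3876 -0.3024  0.03  ]
grB [ 0.4916 -0.4694  0.03  ]
fl [0.4305 0.0307 0.01  ]
pur [0.4515 0.1492 0.01  ]
tape [ 0.4498 -0.1739  0.01  ]
can1 [ 0.8173 -0.2723  0.1   ]
can2 [0.6248 0.3924 0.1   ]
[ 12 152 139] [ 56  88 139]
[ 11 149 135] [ 56  85 135]
[ 17 104 169] [100 140 169]
[ 8 15 66] [62 63 66]
```

View pics/m1.png

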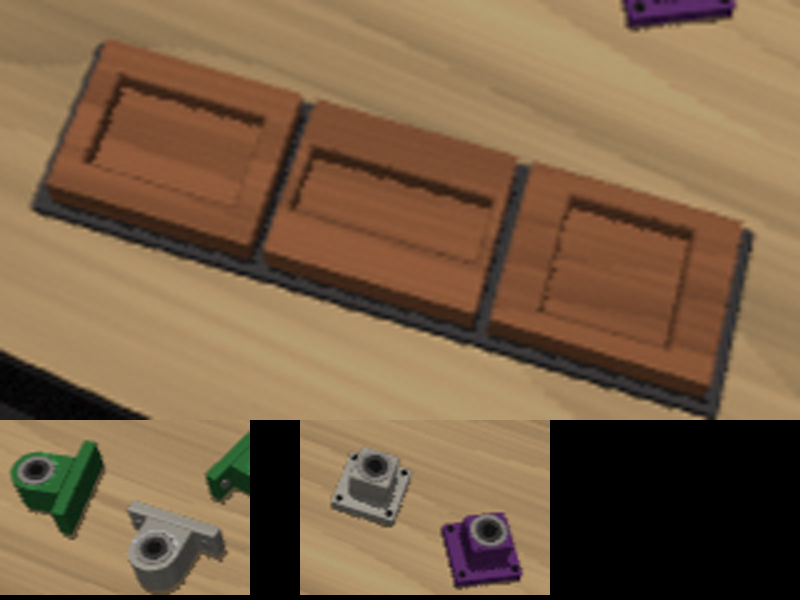

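Nests left to right in the crop: spare, long (pocket (315,150)-(490,260)), square (pocket (570,200)-(690,345)). Flange is at about (0.43,0.03) and the pillow at about (0.52,-0.33). I'll move over the flange/nest area for a wrist look.

Call:
move_arm --plan '[{"x": -0.03,"y": -0.03},{"x": -0.06,"y": -0.06},{"x": -0.09,"y": -0.09},{"x": -0.12,"y": -0.12},{"x": -0.15,"y": -0.15}]'

```text
validation failed for argument at $.pl...
```

Call:
move_arm --plan '[{"x": -0.03,"y": -0.03},{"x": -0.06,"y": -0.06},{"x": -0.09,"y": -0.09},{"x": -0.12,"y": -0.12},{"x": -0.15,"y": -0.15}]'

```text
validation failed for argument at $.pl...
```

Call:
move_arm --plan '[{"x": -0.03,"y": -0.03},{"x": -0.06,"y": -0.06},{"x": -0.09,"y": -0.09},{"x": -0.12,"y": -0.12},{"x": -0.13,"y": -0.15}]'

```text
validation failed for argument at $.pl...
```

```bash
python3 - <<'E'
from h import *
s,im=shot("wrist","w1");print(s["time"],s["eef_pos"],s["tcp_rot"],s["qpos"])
E
```

```text
0.15 [0.21   0.641  0.2302] [ 0.1578  0.9875 -0.0009 -0.0003] [ 1.104   0.287   1.5779  0.      1.2786 -0.15  ]
```

View pics/w1.png

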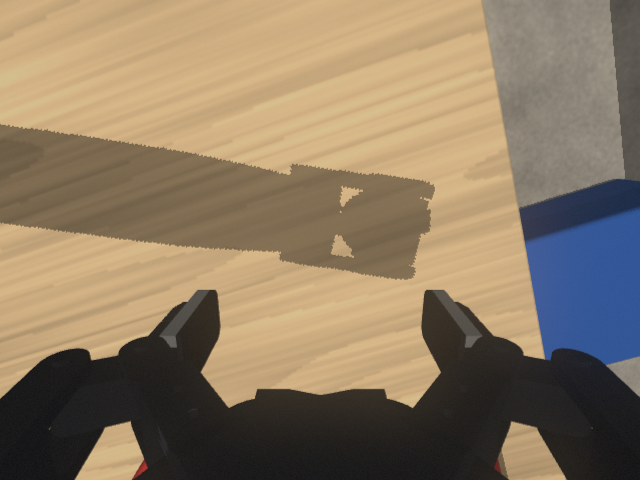

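The move was refused because rows need every field, so this picture shows only bare bench with the fingertips at about (210,300) and (430,300). I'll resend with all fields.

Call:
move_arm --plan '[{"x": -0.03,"y": -0.03,"z": 0,"yaw": 0,"fingers": 0},{"x": -0.06,"y": -0.06,"z": 0,"yaw": 0,"fingers": 0},{"x": -0.09,"y": -0.09,"z": 0,"yaw": 0,"fingers": 0},{"x": -0.12,"y": -0.12,"z": 0,"yaw": 0,"fingers": 0},{"x": -0.15,"y": -0.15,"z": 0,"yaw": 0,"fingers": 0}]'

```text
time: 0.7
eef_pos: [0.3064, 0.4505, 0.2311]
tcp_rot: [0.158, 0.988, -0.0, 0.0]
contact_force: [1.0, -0.3, 0.4]
opening: 1.0
finger_force: 0.0
```

Call:
move_arm --plan '[{"x": -0.03,"y": -0.03,"z": 0,"yaw": 0,"fingers": 0},{"x": -0.06,"y": -0.06,"z": 0,"yaw": 0,"fingers": 0},{"x": -0.09,"y": -0.09,"z": 0,"yaw": 0,"fingers": 0},{"x": -0.12,"y": -0.12,"z": 0,"yaw": 0,"fingers": 0},{"x": -0.15,"y": -0.15,"z": 0,"yaw": 0,"fingers": 0}]'

```text
time: 1.2
eef_pos: [0.4022, 0.2613, 0.2314]
tcp_rot: [0.158, 0.987, 0.0, 0.0]
contact_force: [0.1, -1.1, -0.7]
opening: 0.999
finger_force: 0.0
```

Call:
move_arm --plan '[{"x": -0.03,"y": -0.03,"z": 0,"yaw": 0,"fingers": 0},{"x": -0.06,"y": -0.06,"z": 0,"yaw": 0,"fingers": 0},{"x": -0.09,"y": -0.09,"z": 0,"yaw": 0,"fingers": 0},{"x": -0.12,"y": -0.12,"z": 0,"yaw": 0,"fingers": 0},{"x": -0.13,"y": -0.15,"z": 0,"yaw": 0,"fingers": 0}]'

```text
time: 1.7
eef_pos: [0.48, 0.0776, 0.2315]
tcp_rot: [0.158, 0.987, -0.0, 0.0]
contact_force: [-0.0, -0.3, 0.4]
opening: 0.995
finger_force: 0.0
```

```bash
python3 - <<'E'
from h import *
s,im=shot("wrist","w2");print(s["time"],s["eef_pos"])
c=cam("wrist",s);h=cv2.cvtColor(im,cv2.COLOR_BGR2HSV)
print(proj(c,[[.43,.03,.012],[.67,-.03,.03]]))
m=((h[...,1]<35)&(h[...,2]>90)).astype(np.uint8)
for k in cv2.findContours(m,0,2)[0]:
    if cv2.contourArea(k)>300:print(cv2.contourArea(k),cv2.boundingRect(k),cast(c,cv2.boxPoints(cv2.minAreaRect(k)),.012))
E
```

```text
1.7 [0.48   0.0776 0.2315]
[[261.6467 175.8055]
 [283.8671 385.8131]]
918.0 (360, 137, 35, 35) [[0.4248 0.1394 0.012 ]
 [0.4356 0.1724 0.012 ]
 [0.4688 0.1635 0.012 ]
 [0.4576 0.1297 0.012 ]]
3352.0 (220, 129, 76, 76) [[ 0.3923 -0.003   0.012 ]
 [ 0.3887  0.0576  0.012 ]
 [ 0.449   0.0617  0.012 ]
 [ 0.4539 -0.0016  0.012 ]]
537.5 (561, 2, 75, 98) [[0.4496 0.3383 0.012 ]
 [0.3876 0.4119 0.012 ]
 [0.392  0.4159 0.012 ]
 [0.4544 0.3424 0.012 ]]
```

View pics/w2.png

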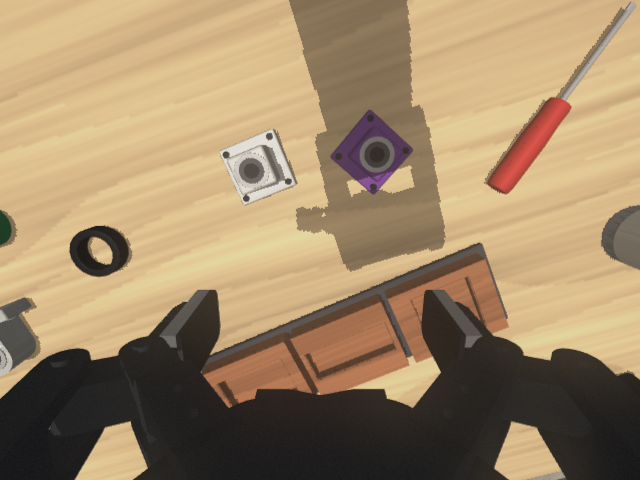

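The wrist view shows the flange corners at (221,155), (275,129), (297,183), (246,206), purple at (371,152) and the nest row below. Cast at 12 mm, the sides come out 60–63 mm, which agrees with 62. I'll cross-check with the bore at z=44 mm and measure the nests roughly from the scene camera.

```bash
python3 - <<'E'
from h import *
s=ctrl.get_state();c=cam("wrist",s);c0=cam("scene")
P=cast(c,[(221,155),(275,129),(297,183),(246,206)],.012);q=P.mean(0);print("flange",q,"bore",cast(c,(252,170),.044)[0])
e=P-np.roll(P,1,0);print("ang",np.degrees(np.arctan2(e[:,1],e[:,0])),np.linalg.norm(e,axis=1))
print("shift",totool(s,[*q[:2],.014]))
f=lambda a:np.array(a)/4+[240,245]
for n,a in [("spare",[(105,40),(302,97),(258,248),(50,187)]),("long",[(317,102),(518,158),(478,312),(265,262)]),("sq",[(532,163),(745,225),(712,385),(490,322)])]:
    P=cast(c0,f(a),.03);e=P-np.roll(P,1,0);print(n,P.mean(0),np.linalg.norm(e,axis=1),np.degrees(np.arctan2(e[:,1],e[:,0])))
E
```

```text
flange [0.4218 0.027  0.012 ] bore [0.4199 0.0258 0.044 ]
ang [-175.302    95.9639    3.0144  -84.3499] [0.0581 0.0624 0.0585 0.0607]
shift [ 0.04   -0.0625  0.2174]
spare [ 0.6647 -0.0586  0.03  ] [0.0894 0.1133 0.0883 0.1142] [-171.0575   96.5613    9.5591  -82.8451]
long [0.6518 0.0601 0.03  ] [0.0939 0.1109 0.0876 0.1107] [-172.3173   97.1822    7.5016  -79.548 ]
sq [0.6373 0.1785 0.03  ] [0.0902 0.1134 0.0877 0.1124] [-172.9461   96.4567    6.4235  -82.2883]
```

Call:
move_arm --plan '[{"x": 0.014,"y": -0.021,"z": 0.03,"yaw": -0.14,"fingers": 0.3},{"x": 0.028,"y": -0.042,"z": 0.06,"yaw": -0.28,"fingers": 0.3},{"x": 0.041,"y": -0.063,"z": 0.09,"yaw": -0.4,"fingers": 0.3},{"x": 0.041,"y": -0.063,"z": 0.13,"yaw": -0.4,"fingers": 0.3},{"x": 0.041,"y": -0.063,"z": 0.15,"yaw": -0.4,"fingers": 0.3}]'

```text
time: 2.25
eef_pos: [0.4174, 0.0329, 0.0783]
tcp_rot: [-0.041, 0.999, 0.0, -0.002]
contact_force: [-0.8, 0.3, -0.8]
opening: 0.699
finger_force: 0.0
```

```bash
python3 - <<'E'
from h import *
s,im=shot("wrist","w3");c=cam("wrist",s);print(s["time"],s["eef_pos"],s["tcp_rot"],s["qpos"])
print("shift",totool(s,[.4213,.0267,.014]))
cv2.imwrite("pics/w3.png",im)
E
```

```text
2.25 [0.4174 0.0329 0.0783] [-0.041   0.9992  0.0005 -0.0021] [-0.1649 -0.098   2.298   0.0001  0.946  -1.8177]
shift [-0.0037 -0.0065  0.0643]
```

View pics/w3.png

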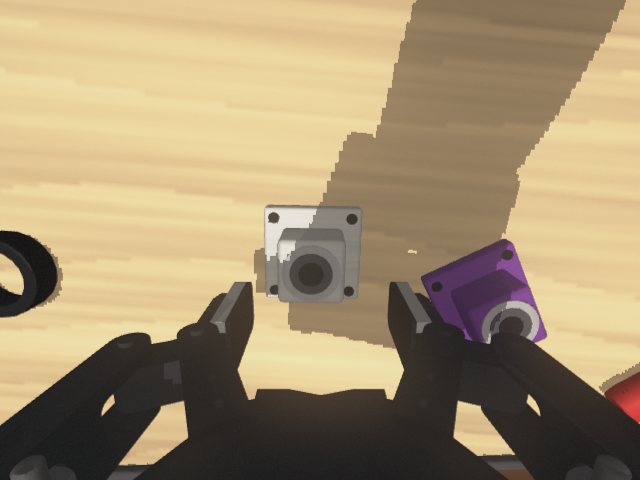

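The wrist picture shows the flange centred near (313,252), square to the gripper, with the purple one's corner at (422,277). I'll compute the residual offset.

```bash
python3 - <<'E'
from h import *
s=ctrl.get_state();c=cam("wrist",s)
print(s["time"],s["eef_pos"],totool(s,cast(c,(311,274),.044)[0]))
P=[(266,207),(361,208),(265,297),(356,298)]
W=cast(c,P,.012);t=np.array([totool(s,w) for w in W]);print(t,t.mean(0))
E
```

```text
2.3 [0.4158 0.0332 0.076 ] [-0.0028 -0.0044  0.032 ]
[[ 0.0285 -0.0328  0.0642]
 [ 0.0278  0.0258  0.0643]
 [-0.0319 -0.0359  0.0637]
 [-0.0327  0.0244  0.0638]] [-0.0021 -0.0046  0.064 ]
```

Call:
move_arm --plan '[{"x": -0.0025,"y": -0.0045,"z": 0.01,"yaw": 0,"fingers": 0.3},{"x": -0.0025,"y": -0.0045,"z": 0.02,"yaw": 0,"fingers": 0.3},{"x": -0.0025,"y": -0.0045,"z": 0.02,"yaw": 0,"fingers": 0.3}]'

```text
time: 2.6
eef_pos: [0.423, 0.0285, 0.061]
tcp_rot: [-0.042, 0.999, 0.0, -0.0]
contact_force: [1.4, 0.2, -0.1]
opening: 0.703
finger_force: 0.0
```

```bash
python3 - <<'E'
from h import *
s=ctrl.get_state()
print(s["time"],s["eef_pos"],s["tcp_rot"],totool(s,[.4185,.0288,.014]),s["dq"])
E
```

```text
2.6 [0.423  0.0285 0.061 ] [-0.0415  0.9991  0.0001 -0.0004] [0.0044 0.0007 0.047 ] [ 0.0042 -0.0189 -0.0074  0.0004  0.0192 -0.    ]
```

Call:
move_arm --plan '[{"x": 0.002,"y": -0.0005,"z": 0.025,"yaw": 0,"fingers": 0.3},{"x": 0.002,"y": -0.0005,"z": 0.047,"yaw": 0,"fingers": 0.3},{"x": 0.002,"y": -0.0005,"z": 0.047,"yaw": 0,"fingers": 0.3},{"x": 0.002,"y": -0.0005,"z": 0.047,"yaw": 0,"fingers": 0.8},{"x": 0.002,"y": -0.0005,"z": 0.047,"yaw": 0,"fingers": 0.8}]' --force 50

```text
time: 3.1
eef_pos: [0.4226, 0.0277, 0.016]
tcp_rot: [-0.041, 0.999, -0.0, 0.001]
contact_force: [-0.1, 0.2, -3.0]
opening: 0.442
finger_force: 51.4
```

Call:
move_arm --plan '[{"x": 0,"y": 0,"z": 0,"yaw": 0,"fingers": 0.8},{"x": 0,"y": 0,"z": 0,"yaw": 0,"fingers": 0.8},{"x": 0,"y": 0,"z": 0,"yaw": 0,"fingers": 0.8}]'

```text
time: 3.4
eef_pos: [0.4225, 0.0277, 0.0159]
tcp_rot: [-0.042, 0.999, -0.0, 0.002]
contact_force: [-1.4, 1.2, 6.8]
opening: 0.442
finger_force: 52.6
```

Call:
move_arm --plan '[{"x": 0,"y": 0,"z": -0.04,"yaw": 0,"fingers": 0.8},{"x": 0,"y": 0,"z": -0.08,"yaw": 0,"fingers": 0.8},{"x": -0.02,"y": 0.01,"z": -0.12,"yaw": 0,"fingers": 0.8},{"x": -0.055,"y": 0.02,"z": -0.14,"yaw": 0,"fingers": 0.8},{"x": -0.1,"y": 0.035,"z": -0.15,"yaw": 0,"fingers": 0.8}]'

```text
time: 3.9
eef_pos: [0.5186, 0.0711, 0.1666]
tcp_rot: [-0.041, 0.999, -0.001, 0.001]
contact_force: [-0.3, -1.4, -3.5]
opening: 0.432
finger_force: 52.0
```

Call:
move_arm --plan '[{"x": -0.045,"y": 0.015,"z": 0,"yaw": 0,"fingers": 0.8},{"x": -0.09,"y": 0.03,"z": 0,"yaw": 0,"fingers": 0.8},{"x": -0.135,"y": 0.045,"z": 0,"yaw": 0,"fingers": 0.8},{"x": -0.18,"y": 0.06,"z": 0,"yaw": 0,"fingers": 0.8},{"x": -0.205,"y": 0.07,"z": 0,"yaw": 0,"fingers": 0.8}]'

```text
time: 4.4
eef_pos: [0.7177, 0.1588, 0.1619]
tcp_rot: [-0.042, 0.999, -0.0, -0.001]
contact_force: [-0.5, 0.3, -4.0]
opening: 0.437
finger_force: 52.0
```

Call:
move_arm --plan '[{"x": 0,"y": 0,"z": 0,"yaw": -0.04,"fingers": 0.8},{"x": 0,"y": 0,"z": 0,"yaw": -0.04,"fingers": 0.8},{"x": 0,"y": 0,"z": 0,"yaw": -0.04,"fingers": 0.8}]'

```text
time: 4.7
eef_pos: [0.715, 0.1576, 0.1625]
tcp_rot: [-0.061, 0.998, -0.0, -0.002]
contact_force: [0.8, -0.1, -3.3]
opening: 0.435
finger_force: 52.0
```

```bash
python3 - <<'E'
from h import *
s,im=shot("wrist","w4");c=cam("wrist",s);print(s["time"],s["eef_pos"],s["tcp_rot"],s["dq"],s["opening"])
E
```

```text
4.7 [0.715  0.1576 0.1625] [-0.0612  0.9981 -0.0002 -0.0017] [-0.0042 -0.019   0.0027  0.0024 -0.0033 -0.0014] 0.43452829805536203
```

View pics/w4.png

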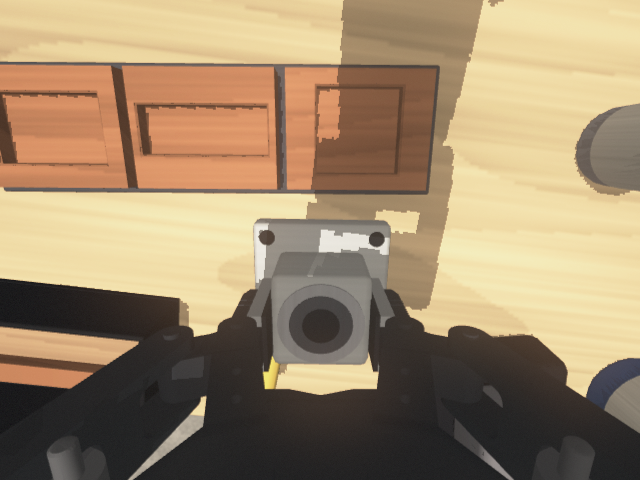

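Wrist view: square pocket roughly (316,86)–(398,173), long pocket (136,104)–(269,157), held flange with bore at (320,325). I'll zoom for precise corners.

```bash
python3 - <<'E'
from h import *
im=cv2.imread("pics/w4.png")
a=cv2.resize(im[60:200,290:450],None,fx=5,fy=5,interpolation=cv2.INTER_CUBIC)[:480]
b=cv2.resize(im[85:125+50,120:285],None,fx=4,fy=4,interpolation=cv2.INTER_CUBIC)
a=cv2.resize(im[75:190,300:415],None,fx=4,fy=4,interpolation=cv2.INTER_CUBIC)
o=np.zeros((460,800,3),np.uint8);o[:,:460]=a
b=cv2.resize(im[90:175,125:285],None,fx=2,fy=2,interpolation=cv2.INTER_CUBIC);o[:170,465:785]=b
o=cv2.convertScaleAbs(o,alpha=1.5)
cv2.imwrite("pics/m2.png",o)
E
```

```text
(no output)
```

View pics/m2.png

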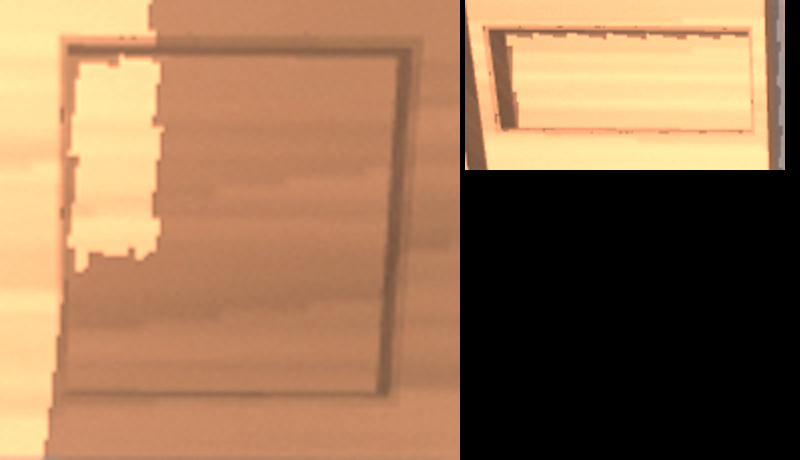

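```bash
python3 - <<'E'
from h import *
s=ctrl.get_state();c=cam("wrist",s);print(s["eef_pos"])
def show(n,uv,z):
    P=cast(c,uv,z);e=np.roll(P,-1,0)-P;q=P.mean(0)
    print(n,q,np.linalg.norm(e,axis=1),np.degrees(np.arctan2(e[:,1],e[:,0])),"tool",totool(s,q));return q
show("sq",[(315,84.2),(406,84.5),(398,175.5),(314,175)],.03)
show("long",[(134.5,103.5),(268.5,103.5),(269.5,156),(140,156)],.03)
print("held bore",totool(s,cast(c,(320,325),s["eef_pos"][2]+.028)[0]))
h=np.array([totool(s,p) for p in cast(c,[(255,222),(390,224)],s["eef_pos"][2]-.004)]);print(h)
K=R.from_quat(s["tcp_rot"]).as_matrix();print("tool y ang",np.degrees(np.arctan2(K[1,1],K[0,1])))
E
```

```text
[0.7151 0.1575 0.1631]
sq [0.6368 0.1781 0.03  ] [0.0682 0.0674 0.0673 0.0672] [  96.8408    5.3899  -83.3278 -173.9111] tool [0.0749 0.0301 0.1333]
long [0.6507 0.0589 0.03  ] [0.1017 0.0388 0.1022 0.0388] [  97.0141    5.8578  -82.9894 -174.8912] tool [ 0.0757 -0.09    0.1333]
held bore [ 0.0006  0.0005 -0.028 ]
[[ 0.033  -0.0283  0.0041]
 [ 0.0321  0.0316  0.0041]]
tool y ang 97.01289111840876
```

Pocket sizes (67–68, 102×39) match mouth plus chamfer, and wrist and scene agree within 1.5 mm. Moving over the square nest.

Call:
move_arm --plan '[{"x": 0.035,"y": 0.014,"z": 0,"yaw": 0.004,"fingers": 0.8},{"x": 0.074,"y": 0.0295,"z": 0.02,"yaw": 0.004,"fingers": 0.8},{"x": 0.074,"y": 0.0295,"z": 0.06,"yaw": 0.004,"fingers": 0.8},{"x": 0.074,"y": 0.0295,"z": 0.09,"yaw": 0.004,"fingers": 0.8},{"x": 0.074,"y": 0.0295,"z": 0.09,"yaw": 0.004,"fingers": 0.8}]'

```text
time: 5.25
eef_pos: [0.6338, 0.1772, 0.0686]
tcp_rot: [-0.059, 0.998, -0.0, -0.006]
contact_force: [-0.5, -0.3, -4.6]
opening: 0.436
finger_force: 51.7
```

```bash
python3 - <<'E'
from h import *
s=ctrl.get_state();print(s["eef_pos"],s["tcp_rot"],totool(s,[.6369,.1783,.032]),s["contact_force"])
E
```

```text
[0.6338 0.1772 0.0686] [-0.0593  0.9982 -0.0004 -0.006 ] [-0.0036  0.0008  0.0366] [-0.4729 -0.3133 -4.571 ]
```

Call:
move_arm --plan '[{"x": 0,"y": 0,"z": 0.01,"yaw": 0,"fingers": 0.8},{"x": 0,"y": 0,"z": 0.015,"yaw": 0,"fingers": 0.8},{"x": 0,"y": 0,"z": 0.015,"yaw": 0,"fingers": 0.8},{"x": 0,"y": 0,"z": 0.015,"yaw": 0,"fingers": 0.8}]'

```text
time: 5.65
eef_pos: [0.6402, 0.178, 0.0607]
tcp_rot: [-0.059, 0.998, 0.0, 0.001]
contact_force: [-0.8, -0.5, -4.1]
opening: 0.434
finger_force: 52.0
```

Call:
move_arm --plan '[{"x": 0.003,"y": 0,"z": 0.008,"yaw": 0,"fingers": 0.8},{"x": 0.003,"y": 0,"z": 0.008,"yaw": 0,"fingers": 0.8},{"x": 0.003,"y": 0,"z": 0.008,"yaw": 0,"fingers": 0.8},{"x": 0.003,"y": 0,"z": 0.008,"yaw": 0,"fingers": 0.8}]'

```text
time: 6.05
eef_pos: [0.6362, 0.1776, 0.0514]
tcp_rot: [-0.06, 0.998, 0.0, 0.0]
contact_force: [-0.0, 0.1, -4.0]
opening: 0.437
finger_force: 52.0
```

Call:
move_arm --plan '[{"x": 0,"y": 0,"z": 0,"yaw": 0,"fingers": 0.8},{"x": 0,"y": 0,"z": 0,"yaw": 0,"fingers": 0.8}]'

```text
time: 6.25
eef_pos: [0.6363, 0.1777, 0.0515]
tcp_rot: [-0.06, 0.998, 0.0, 0.0]
contact_force: [0.3, 0.9, -4.3]
opening: 0.439
finger_force: 52.0
```

Settled at (0.6363,0.1777), about 1 mm short in x. Inserting.

Call:
move_arm --plan '[{"x": -0.001,"y": 0,"z": 0.005,"yaw": 0,"fingers": 0.8},{"x": -0.001,"y": 0,"z": 0.01,"yaw": 0,"fingers": 0.8},{"x": -0.001,"y": 0,"z": 0.015,"yaw": 0,"fingers": 0.8},{"x": -0.001,"y": 0,"z": 0.018,"yaw": 0,"fingers": 0.8},{"x": -0.001,"y": 0,"z": 0.018,"yaw": 0,"fingers": 0.8}]'

```text
time: 6.75
eef_pos: [0.6368, 0.1777, 0.0325]
tcp_rot: [-0.06, 0.998, -0.0, -0.001]
contact_force: [-0.0, 0.5, -3.8]
opening: 0.433
finger_force: 51.9
```

Call:
move_arm --plan '[{"x": 0,"y": 0,"z": 0.001,"yaw": 0,"fingers": 0.8},{"x": 0,"y": 0,"z": 0.0015,"yaw": 0,"fingers": 0.8},{"x": 0,"y": 0,"z": 0.0015,"yaw": 0,"fingers": 0.8}]'

```text
time: 7.05
eef_pos: [0.6372, 0.1778, 0.032]
tcp_rot: [-0.06, 0.998, -0.0, 0.0]
contact_force: [-0.5, -0.6, -3.0]
opening: 0.434
finger_force: 52.0
```

Near touching the floor; opening the gripper and retreating.

Call:
move_arm --plan '[{"x": 0,"y": 0,"z": 0,"yaw": 0,"fingers": 0.3},{"x": 0,"y": 0,"z": 0,"yaw": 0,"fingers": 0.3},{"x": 0,"y": 0,"z": -0.02,"yaw": 0,"fingers": 0.3},{"x": 0,"y": 0,"z": -0.06,"yaw": 0,"fingers": 0.3},{"x": 0,"y": 0,"z": -0.1,"yaw": 0,"fingers": 0.3}]'

```text
time: 7.55
eef_pos: [0.6369, 0.1777, 0.1328]
tcp_rot: [-0.06, 0.998, 0.0, -0.0]
contact_force: [-0.7, -0.3, 0.6]
opening: 0.699
finger_force: 0.0
```

Call:
move_arm --plan '[{"x": -0.04,"y": -0.02,"z": -0.03,"yaw": 0,"fingers": 0.2},{"x": -0.06,"y": -0.04,"z": -0.03,"yaw": 0,"fingers": 0},{"x": -0.06,"y": -0.04,"z": -0.03,"yaw": 0,"fingers": 0},{"x": -0.06,"y": -0.04,"z": -0.03,"yaw": 0,"fingers": 0}]'

```text
time: 7.95
eef_pos: [0.7017, 0.1448, 0.1621]
tcp_rot: [-0.059, 0.998, 0.0, 0.0]
contact_force: [-1.1, -0.6, -0.7]
opening: 0.997
finger_force: 0.0
```

```bash
python3 - <<'E'
from h import *
s,im=shot("wrist","w5");c=cam("wrist",s);print(s["time"],s["eef_pos"],s["tcp_rot"])
c=cam("wrist",s);P=proj(c,[.6368,.1781,.03])[0];print(P)
u,v=P.astype(int);a=im[max(v-70,0):v+70,u-100:u+100]
a=cv2.convertScaleAbs(cv2.resize(a,None,fx=4,fy=4,interpolation=cv2.INTER_CUBIC),alpha=1.3);cv2.imwrite("pics/m3.png",a)
E
```

```text
7.95 [0.7017 0.1448 0.1621] [-0.059   0.9983  0.0002  0.0001]
[371.3268 150.4147]
```

View pics/m3.png

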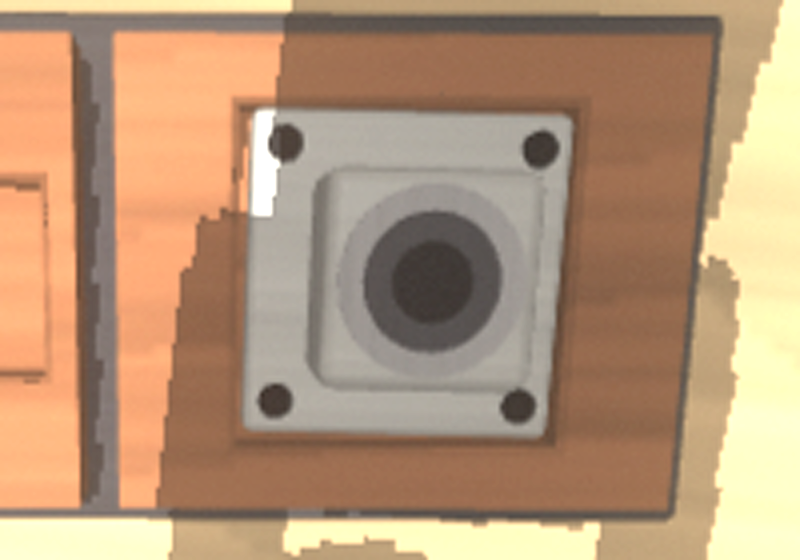

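The crop shows the flange fully inside the pocket mouth at about (410,270), square and flush. Now over to the pillow.

Call:
move_arm --plan '[{"x": 0.015,"y": -0.037,"z": -0.01,"yaw": 0,"fingers": 0},{"x": 0.03,"y": -0.073,"z": -0.02,"yaw": 0,"fingers": 0},{"x": 0.046,"y": -0.11,"z": -0.03,"yaw": 0,"fingers": 0},{"x": 0.061,"y": -0.146,"z": -0.04,"yaw": 0,"fingers": 0},{"x": 0.076,"y": -0.18,"z": -0.04,"yaw": 0,"fingers": 0}]'

```text
time: 8.5
eef_pos: [0.6467, -0.043, 0.2031]
tcp_rot: [-0.06, 0.998, -0.0, 0.001]
contact_force: [0.4, 0.7, 0.3]
opening: 1.0
finger_force: 0.0
```

Call:
move_arm --plan '[{"x": 0.015,"y": -0.037,"z": 0,"yaw": 0,"fingers": 0},{"x": 0.03,"y": -0.073,"z": 0,"yaw": 0,"fingers": 0},{"x": 0.046,"y": -0.11,"z": 0,"yaw": 0,"fingers": 0},{"x": 0.061,"y": -0.146,"z": 0,"yaw": 0,"fingers": 0},{"x": 0.076,"y": -0.18,"z": 0,"yaw": 0,"fingers": 0}]'

```text
time: 9.0
eef_pos: [0.592, -0.2303, 0.201]
tcp_rot: [-0.06, 0.998, 0.001, -0.001]
contact_force: [-0.1, 0.3, -0.1]
opening: 0.999
finger_force: 0.0
```

Call:
move_arm --plan '[{"x": 0.015,"y": -0.037,"z": 0,"yaw": 0,"fingers": 0},{"x": 0.03,"y": -0.075,"z": 0,"yaw": 0,"fingers": 0},{"x": 0.03,"y": -0.075,"z": 0,"yaw": 0,"fingers": 0},{"x": 0.03,"y": -0.075,"z": 0,"yaw": 0,"fingers": 0}]'

```text
time: 9.4
eef_pos: [0.5718, -0.3078, 0.2009]
tcp_rot: [-0.059, 0.998, 0.001, -0.001]
contact_force: [0.7, -0.3, 0.1]
opening: 1.002
finger_force: 0.0
```

```bash
python3 - <<'E'
from h import *
s,im=shot("wrist","w6");c=cam("wrist",s);print(s["time"],s["eef_pos"],s["tcp_rot"])
h=cv2.cvtColor(im,cv2.COLOR_BGR2HSV)
m=((h[...,1]<45)&(h[...,2]>60)).astype(np.uint8);g=im.copy();print(proj(c,[.517,-.331,.034]))
for k in cv2.findContours(m,0,2)[0]:
    if cv2.contourArea(k)>300:
        a=cv2.approxPolyDP(k,3,True)[:,0];print(cv2.contourArea(k),cv2.boundingRect(k),a.tolist() if len(a)<25 else len(a));cv2.drawContours(g,[k],-1,(0,0,255),1)
cv2.imwrite("pics/w6c.png",g)
E
```

```text
9.4 [ 0.5718 -0.3078  0.2009] [-0.0591  0.9983  0.0009 -0.0006]
[[300.3192 153.6027]]
2352.0 (0, 311, 100, 87) [[0, 397], [41, 359], [63, 350], [66, 343], [87, 345], [84, 342], [98, 331], [97, 319], [80, 313], [65, 321], [58, 314], [65, 321], [63, 331], [32, 344], [0, 311], [0, 319], [27, 347], [20, 362], [0, 376]]
735.5 (432, 290, 51, 58) [[432, 290], [465, 333], [465, 347], [470, 347], [482, 335], [443, 290]]
730.0 (159, 290, 50, 58) [[208, 290], [198, 290], [159, 335], [170, 347], [176, 347], [176, 333]]
1102.5 (474, 275, 166, 47) [[474, 314], [482, 319], [489, 280], [599, 283], [639, 281], [639, 275], [480, 275]]
2752.5 (247, 228, 150, 105) [[395, 252], [377, 255], [370, 244], [382, 234], [377, 228], [356, 241], [359, 250], [268, 307], [253, 308], [247, 323], [254, 331], [265, 332], [277, 317], [367, 262], [373, 269], [396, 256]]
5091.5 (240, 103, 111, 87) [[240, 104], [242, 119], [267, 123], [268, 170], [279, 185], [288, 189], [303, 188], [317, 176], [322, 126], [341, 128], [350, 123], [349, 110]]
1554.5 (89, 73, 44, 48) [[101, 74], [90, 84], [91, 104], [103, 117], [120, 119], [130, 111], [131, 91], [116, 75]]
464.5 (353, 0, 43, 16) [[353, 0], [368, 15], [384, 13], [395, 1]]
```

View pics/w6c.png

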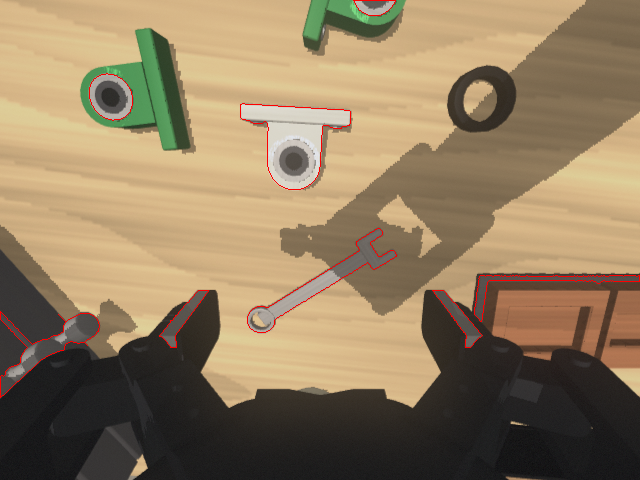

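Pillow foot at (240,104)–(350,110), bore (293,160), arch towards the wrench (bottom at (295,189)); greens at (110,97) and (360,15). The foot is on the base side. Plan: grip lightly near the arch top so the heavy foot end swings down on lifting, press flat on the bench, regrip, then place.

```bash
python3 - <<'E'
from h import *
s=ctrl.get_state();c=cam("wrist",s);print(s["eef_pos"])
t=lambda uv,z:np.array([totool(s,p) for p in cast(c,uv,z)])
F=t([(240,104),(350,110),(350,124),(241,119)],.034);print("foot",F,np.linalg.norm(F-np.roll(F,1,0),axis=1),np.degrees(np.arctan2(F[1,0]-F[0,0],F[1,1]-F[0,1])),np.degrees(np.arctan2(F[2,0]-F[3,0],F[2,1]-F[3,1])))
print("body",t([(267,135),(321,138),(293,160)],.034),"arch low",t([(295,189)],.017),t([(295,189)],.034))
cs=cam("scene");print("scene bore",totool(s,cast(cs,(207,187),.034)[0]))
im=cv2.imread("pics/w6.png");h=cv2.cvtColor(im,cv2.COLOR_BGR2HSV);print(im[130,255:335:2].tolist()[:12],h[150,[262,266,268,270,316,320,322,324]].tolist())
E
```

```text
[ 0.5722 -0.307   0.201 ]
foot [[ 0.0981 -0.0677  0.167 ]
 [ 0.0933  0.0262  0.1671]
 [ 0.0819  0.0264  0.1671]
 [ 0.0859 -0.0676  0.167 ]] [0.0121 0.094  0.0114 0.0941] -2.9245661375629353 -2.48967617966389
body [[ 0.0727 -0.0458  0.167 ]
 [ 0.0702  0.0013  0.1671]
 [ 0.0514 -0.0236  0.167 ]] arch low [[ 0.0234 -0.0235  0.184 ]] [[ 0.0257 -0.0223  0.167 ]]
scene bore [ 0.0499 -0.0222  0.167 ]
[[135, 180, 213], [137, 181, 213], [136, 181, 213], [137, 181, 214], [137, 181, 214], [136, 181, 214], [179, 203, 217], [201, 214, 218], [202, 214, 218], [203, 214, 218], [202, 214, 218], [202, 214, 218]] [[18, 91, 219], [18, 78, 218], [24, 18, 217], [120, 2, 225], [110, 3, 226], [22, 21, 214], [17, 83, 135], [17, 85, 135]]
```

Length foot-to-arch 72 mm and foot 94×12–14 mm check out. Approaching at part x≈+10 mm.

Call:
move_arm --plan '[{"x": 0.025,"y": -0.012,"z": 0.02,"yaw": 0.05,"fingers": 0},{"x": 0.05,"y": -0.023,"z": 0.05,"yaw": 0.05,"fingers": 0},{"x": 0.05,"y": -0.023,"z": 0.09,"yaw": 0.05,"fingers": 0},{"x": 0.05,"y": -0.023,"z": 0.12,"yaw": 0.05,"fingers": 0},{"x": 0.05,"y": -0.023,"z": 0.12,"yaw": 0.05,"fingers": 0}]'

```text
time: 9.95
eef_pos: [0.5228, -0.3324, 0.0761]
tcp_rot: [-0.036, 0.999, 0.004, -0.004]
contact_force: [-0.3, 1.6, 0.6]
opening: 1.001
finger_force: 0.0
```

Call:
move_arm --plan '[{"x": 0,"y": 0,"z": 0.01,"yaw": 0,"fingers": 0},{"x": 0,"y": 0,"z": 0.01,"yaw": 0,"fingers": 0},{"x": 0,"y": 0,"z": 0.01,"yaw": 0,"fingers": 0}]'

```text
time: 10.25
eef_pos: [0.5268, -0.3374, 0.0737]
tcp_rot: [-0.035, 0.999, -0.001, 0.001]
contact_force: [0.1, 0.4, -0.0]
opening: 0.998
finger_force: 0.0
```

```bash
python3 - <<'E'
from h import *
s0={"eef_pos":np.array([.5722,-.307,.201]),"tcp_rot":np.array([-.0591,.9983,.0009,-.0006])}
g=(T_tool(s0)@np.array([.05,-.023,.197,1]))[:3];print(g)
s,im=shot("wrist","w7");c=cam("wrist",s);print(s["eef_pos"],s["tcp_rot"],totool(s,g))
h=cv2.cvtColor(im,cv2.COLOR_BGR2HSV)
m=((h[...,1]<45)&(h[...,2]>60)).astype(np.uint8);m[300:]=0
for k in cv2.findContours(m,0,2)[0]:
    if cv2.contourArea(k)>3000:
        a=cv2.approxPolyDP(k,3,True)[:,0];print(a.tolist());print(np.array([totool(s,p) for p in cast(c,a,.034)])[:,:2].tolist())
E
```

```text
[ 0.525  -0.3354  0.004 ]
[ 0.5268 -0.3374  0.0737] [-0.035   0.9994 -0.001   0.0011] [0.0018 0.0023 0.0696]
[[233, 181], [236, 201], [278, 203], [281, 272], [292, 290], [309, 299], [334, 299], [355, 285], [363, 264], [365, 204], [406, 203], [411, 183], [397, 174], [248, 172]]
[[0.047124595620545634, -0.045779173516801885], [0.03637892766623945, -0.044901325626814266], [0.035291100162631296, -0.02221917446323691], [-0.004702370301684731, -0.02184399528100894], [-0.015913918324671067, -0.0157893065986605], [-0.02164577162420193, -0.005943576693530509], [-0.02163491600144268, 0.008722426488041628], [-0.012739538523614813, 0.020795032542867947], [0.00019900264588208243, 0.024992785428898198], [0.03475521264143719, 0.024908140649387376], [0.03530855630715716, 0.04707585687837309], [0.046080395028355516, 0.04900702306312547], [0.05081640306500245, 0.04126390790730713], [0.051851402177309054, -0.03752058407657957]]
[[2, 148], [2, 197], [25, 212], [52, 208], [63, 187], [54, 161], [29, 144]]
[[0.06413287462596963, -0.16461240949257805], [0.03852728510549448, -0.1710891926643871], [0.030286650608269385, -0.16059395674500035], [0.0325084488853948, -0.14535619047329357], [0.04392035249789063, -0.13702872540421449], [0.0575312568770329, -0.13897181665042552], [0.06613799071661396, -0.15010808960240685]]
```

Call:
move_arm --plan '[{"x": 0.001,"y": 0.0015,"z": 0.03,"yaw": 0,"fingers": 0},{"x": 0.001,"y": 0.0015,"z": 0.055,"yaw": 0,"fingers": 0},{"x": 0.001,"y": 0.0015,"z": 0.069,"yaw": 0,"fingers": 0},{"x": 0.001,"y": 0.0015,"z": 0.069,"yaw": 0,"fingers": 0},{"x": 0.001,"y": 0.0015,"z": 0.069,"yaw": 0,"fingers": 0}]'

```text
time: 10.8
eef_pos: [0.5252, -0.3363, 0.0039]
tcp_rot: [-0.035, 0.999, -0.001, 0.001]
contact_force: [0.8, 0.2, 0.8]
opening: 0.999
finger_force: 0.0
```

Call:
move_arm --plan '[{"x": 0,"y": 0,"z": 0,"yaw": 0,"fingers": 0.6},{"x": 0,"y": 0,"z": 0,"yaw": 0,"fingers": 0.6},{"x": 0,"y": 0,"z": 0,"yaw": 0,"fingers": 0.6},{"x": 0,"y": 0,"z": 0,"yaw": 0,"fingers": 0.6}]' --force 20

```text
time: 11.2
eef_pos: [0.5254, -0.3367, 0.0043]
tcp_rot: [-0.035, 0.999, -0.001, 0.001]
contact_force: [0.6, -0.5, 4.0]
opening: 0.56
finger_force: 22.0
```

Gripped at 48 mm. Lift and see whether it swings.

Call:
move_arm --plan '[{"x": 0,"y": 0,"z": -0.015,"yaw": 0,"fingers": 0.6},{"x": 0,"y": 0,"z": -0.03,"yaw": 0,"fingers": 0.6},{"x": 0,"y": 0,"z": -0.045,"yaw": 0,"fingers": 0.6},{"x": 0,"y": 0,"z": -0.06,"yaw": 0,"fingers": 0.6},{"x": 0,"y": 0,"z": -0.07,"yaw": 0,"fingers": 0.6}]'

```text
time: 11.7
eef_pos: [0.5251, -0.3363, 0.0752]
tcp_rot: [-0.035, 0.999, -0.001, 0.001]
contact_force: [-0.6, -0.5, -3.3]
opening: 0.56
finger_force: 22.1
```

```bash
cat > look.py <<'E'
from h import *
import sys
s,im=shot("wrist",sys.argv[1]);c=cam("wrist",s);print(s["time"],s["eef_pos"],s["opening"],s["contact_force"])
h=cv2.cvtColor(im,cv2.COLOR_BGR2HSV)
m=((h[...,1]<45)&(h[...,2]>60)).astype(np.uint8);m[:,:200]=0;m[:,440:]=0
for k in cv2.findContours(m,0,2)[0]:
    if cv2.contourArea(k)>1500:
        a=cv2.approxPolyDP(k,3,True)[:,0];print(cv2.contourArea(k),a.tolist())
E
python3 look.py w8
```

```text
11.7 [ 0.5251 -0.3363  0.0752] 0.5601461140016556 [-0.6177 -0.4987 -3.3196]
30072.5 [[200, 197], [200, 241], [253, 242], [254, 279], [238, 301], [227, 302], [237, 303], [230, 318], [245, 329], [244, 318], [253, 298], [257, 341], [263, 353], [278, 370], [308, 383], [345, 380], [373, 360], [383, 342], [387, 299], [396, 316], [397, 329], [411, 317], [387, 279], [388, 242], [439, 241], [439, 196], [429, 191], [212, 191]]
```

It stayed level: 20 N of pad friction holds it. I'll try vertical jerks, whose upward accelerations load the pivot in the right direction.

Call:
move_arm --plan '[{"x": 0,"y": 0,"z": -0.05,"yaw": 0,"fingers": 0.6},{"x": 0,"y": 0,"z": 0,"yaw": 0,"fingers": 0.6},{"x": 0,"y": 0,"z": -0.05,"yaw": 0,"fingers": 0.6},{"x": 0,"y": 0,"z": 0,"yaw": 0,"fingers": 0.6},{"x": 0,"y": 0,"z": 0,"yaw": 0,"fingers": 0.6}]' --force 20

```text
time: 12.25
eef_pos: [0.5213, -0.333, 0.0663]
tcp_rot: [-0.034, 0.999, 0.004, -0.004]
contact_force: [-1.6, 1.5, -5.6]
opening: 0.557
finger_force: 23.8
```

```bash
python3 look.py w9
```

```text
12.25 [ 0.5213 -0.333   0.0663] 0.5573166828433784 [-1.6405  1.4966 -5.5669]
30057.0 [[200, 197], [200, 241], [253, 242], [254, 278], [230, 318], [245, 329], [245, 316], [253, 299], [262, 351], [281, 372], [308, 383], [345, 380], [373, 360], [383, 342], [388, 299], [397, 329], [411, 317], [387, 279], [389, 242], [439, 241], [439, 196], [429, 191], [212, 191]]
```

Call:
move_arm --plan '[{"x": 0,"y": 0,"z": 0.02,"yaw": 0,"fingers": 0.6},{"x": 0,"y": 0,"z": 0.035,"yaw": 0,"fingers": 0.6},{"x": 0,"y": 0,"z": 0.035,"yaw": 0,"fingers": 0.5},{"x": 0,"y": 0,"z": 0.035,"yaw": 0,"fingers": 0.47}]' --force 20

```text
time: 12.7
eef_pos: [0.5245, -0.3358, 0.0384]
tcp_rot: [-0.035, 0.999, -0.0, 0.0]
contact_force: [0.1, -0.5, -3.5]
opening: 0.554
finger_force: 23.9
```

Call:
move_arm --plan '[{"x": 0,"y": 0,"z": 0,"yaw": 0,"fingers": 0.455}]'

```text
time: 12.8
eef_pos: [0.5252, -0.3364, 0.0393]
tcp_rot: [-0.035, 0.999, -0.001, 0.001]
contact_force: [0.0, 0.1, -3.4]
opening: 0.558
finger_force: 23.9
```

Call:
move_arm --plan '[{"x": 0,"y": 0,"z": 0,"yaw": 0,"fingers": 0.448}]'

```text
time: 12.9
eef_pos: [0.5251, -0.3363, 0.0392]
tcp_rot: [-0.035, 0.999, -0.001, 0.001]
contact_force: [0.8, 0.8, -2.9]
opening: 0.555
finger_force: 23.9
```

Call:
move_arm --plan '[{"x": 0,"y": 0,"z": 0,"yaw": 0,"fingers": 0.444}]'

```text
time: 13.0
eef_pos: [0.5249, -0.3361, 0.0388]
tcp_rot: [-0.035, 0.999, -0.001, 0.001]
contact_force: [-0.6, -0.4, -3.4]
opening: 0.558
finger_force: 23.9
```

Call:
move_arm --plan '[{"x": 0,"y": 0,"z": 0,"yaw": 0,"fingers": 0.441}]'

```text
time: 13.1
eef_pos: [0.5247, -0.3359, 0.0383]
tcp_rot: [-0.035, 0.999, -0.0, 0.0]
contact_force: [0.2, -0.7, -3.0]
opening: 0.557
finger_force: 12.4
```

```bash
python3 look.py w10
```

```text
13.1 [ 0.5247 -0.3359  0.0383] 0.5573369806085922 [ 0.2043 -0.6696 -2.9536]
30117.5 [[200, 197], [200, 241], [253, 242], [254, 278], [242, 292], [230, 318], [245, 329], [244, 317], [254, 300], [259, 346], [284, 374], [315, 384], [350, 378], [365, 369], [381, 348], [387, 297], [397, 318], [397, 329], [411, 318], [392, 281], [387, 279], [388, 242], [439, 241], [438, 195], [429, 191], [212, 191]]
```

The grip force is now going down with the closure (12.4 N). Easing further.

Call:
move_arm --plan '[{"x": 0,"y": 0,"z": 0,"yaw": 0,"fingers": 0.4405}]'

```text
time: 13.25
eef_pos: [0.5245, -0.3358, 0.0379]
tcp_rot: [-0.035, 0.999, -0.0, 0.0]
contact_force: [0.2, -0.6, -3.1]
opening: 0.558
finger_force: 10.3
```

Call:
move_arm --plan '[{"x": 0,"y": 0,"z": 0,"yaw": 0,"fingers": 0.44}]'

```text
time: 13.35
eef_pos: [0.5245, -0.3357, 0.0378]
tcp_rot: [-0.035, 0.999, 0.0, -0.0]
contact_force: [-0.1, -0.7, -3.0]
opening: 0.56
finger_force: 8.2
```

```bash
python3 look.py w11
```

```text
13.35 [ 0.5245 -0.3357  0.0378] 0.5602904006743719 [-0.1498 -0.7082 -3.0388]
30145.5 [[200, 197], [200, 241], [253, 242], [254, 278], [229, 318], [245, 329], [244, 317], [253, 299], [259, 346], [267, 359], [287, 376], [327, 384], [364, 370], [383, 342], [387, 297], [397, 318], [397, 329], [411, 318], [392, 281], [387, 279], [389, 242], [439, 241], [438, 195], [429, 191], [212, 191]]
```

Call:
move_arm --plan '[{"x": 0,"y": 0,"z": 0,"yaw": 0,"fingers": 0.4396}]'

```text
time: 13.5
eef_pos: [0.5245, -0.3357, 0.0378]
tcp_rot: [-0.035, 0.999, 0.0, -0.0]
contact_force: [0.1, -0.1, -3.9]
opening: 0.558
finger_force: 6.6
```

Call:
move_arm --plan '[{"x": 0,"y": 0,"z": 0,"yaw": 0,"fingers": 0.4393}]'

```text
time: 13.6
eef_pos: [0.5245, -0.3357, 0.0378]
tcp_rot: [-0.035, 0.999, 0.0, -0.0]
contact_force: [0.0, -0.5, -2.9]
opening: 0.56
finger_force: 5.4
```

```bash
python3 look.py w12
```

```text
13.6 [ 0.5245 -0.3357  0.0378] 0.5596909426808978 [ 0.0458 -0.5257 -2.9312]
30146.0 [[200, 197], [200, 241], [253, 242], [254, 278], [229, 318], [245, 329], [244, 317], [253, 298], [259, 346], [267, 359], [287, 376], [314, 384], [348, 379], [365, 369], [381, 347], [387, 298], [397, 317], [397, 329], [411, 318], [392, 281], [387, 279], [389, 242], [439, 241], [438, 195], [429, 191], [212, 191]]
```

Call:
move_arm --plan '[{"x": 0,"y": 0,"z": 0,"yaw": 0,"fingers": 0.439}]'

```text
time: 13.75
eef_pos: [0.5245, -0.3358, 0.0378]
tcp_rot: [-0.035, 0.999, 0.0, -0.0]
contact_force: [-0.6, -0.3, -2.7]
opening: 0.56
finger_force: 3.9
```

```bash
python3 look.py w13
```

```text
13.75 [ 0.5245 -0.3358  0.0378] 0.559662689527851 [-0.6377 -0.2848 -2.6899]
28944.0 [[200, 197], [200, 237], [254, 238], [255, 276], [229, 318], [245, 329], [244, 317], [254, 299], [259, 345], [268, 360], [285, 375], [323, 385], [344, 381], [362, 371], [381, 347], [387, 296], [397, 317], [397, 329], [411, 318], [392, 281], [386, 279], [387, 238], [439, 237], [439, 197], [388, 193]]
```

It's starting to pivot (foot edge 241→237). Hold at this grip.

Call:
move_arm --plan '[{"x": 0,"y": 0,"z": 0,"yaw": 0,"fingers": 0.439},{"x": 0,"y": 0,"z": 0,"yaw": 0,"fingers": 0.439},{"x": 0,"y": 0,"z": 0,"yaw": 0,"fingers": 0.439}]'

```text
time: 14.1
eef_pos: [0.5246, -0.3358, 0.0379]
tcp_rot: [-0.035, 0.999, -0.0, 0.0]
contact_force: [0.0, -0.1, -2.9]
opening: 0.561
finger_force: 2.8
```

```bash
python3 look.py w14
```

```text
14.1 [ 0.5246 -0.3358  0.0379] 0.5612478934246407 [ 0.0394 -0.1075 -2.8661]
24505.5 [[220, 205], [216, 226], [230, 259], [263, 262], [262, 278], [248, 282], [230, 318], [245, 329], [244, 317], [258, 287], [261, 319], [273, 347], [296, 373], [331, 378], [360, 361], [380, 317], [382, 284], [397, 317], [396, 328], [401, 329], [411, 318], [392, 281], [379, 278], [378, 262], [411, 259], [425, 226], [421, 205]]
```

Call:
move_arm --plan '[{"x": 0,"y": 0,"z": 0,"yaw": 0,"fingers": 0.439},{"x": 0,"y": 0,"z": 0,"yaw": 0,"fingers": 0.439},{"x": 0,"y": 0,"z": 0,"yaw": 0,"fingers": 0.439},{"x": 0,"y": 0,"z": 0,"yaw": 0,"fingers": 0.439}]'

```text
time: 14.55
eef_pos: [0.5246, -0.3358, 0.0379]
tcp_rot: [-0.035, 0.999, -0.0, 0.0]
contact_force: [1.6, 0.0, -3.2]
opening: 0.564
finger_force: 2.8
```

```bash
python3 look.py w15
```

```text
14.55 [ 0.5246 -0.3358  0.0379] 0.5642772993925234 [ 1.6139  0.0156 -3.1786]
24508.0 [[220, 205], [216, 226], [230, 259], [263, 262], [262, 278], [248, 282], [230, 318], [245, 329], [244, 317], [258, 287], [260, 315], [273, 347], [296, 373], [309, 378], [331, 378], [359, 362], [380, 317], [382, 284], [397, 317], [396, 328], [401, 329], [411, 318], [392, 281], [379, 278], [378, 262], [411, 259], [425, 226], [420, 205]]
```

It stopped about 39° short of upright, where the CG hangs nearly under the pads. I'll lower the foot edge onto the bench and drag towards the base so table friction completes the turn.

Call:
move_arm --plan '[{"x": 0,"y": 0,"z": 0.004,"yaw": 0,"fingers": 0.4393},{"x": 0,"y": 0,"z": 0.007,"yaw": 0,"fingers": 0.4393},{"x": 0,"y": 0,"z": 0.009,"yaw": 0,"fingers": 0.4393}]'

```text
time: 14.9
eef_pos: [0.5265, -0.3358, 0.0309]
tcp_rot: [-0.034, 0.999, -0.0, 0.002]
contact_force: [1.0, 4.8, 7.4]
opening: 0.561
finger_force: 4.9
```

Call:
move_arm --plan '[{"x": 0,"y": 0,"z": 0.001,"yaw": 0,"fingers": 0.4393},{"x": 0,"y": 0,"z": 0.002,"yaw": 0,"fingers": 0.4393}]'

```text
time: 15.1
eef_pos: [0.5268, -0.3358, 0.0293]
tcp_rot: [-0.034, 0.999, -0.0, 0.002]
contact_force: [2.4, 4.7, 6.5]
opening: 0.563
finger_force: 5.2
```

```bash
python3 look.py w16
```

```text
15.1 [ 0.5268 -0.3358  0.0293] 0.5630977221331681 [2.3722 4.7298 6.4716]
26398.5 [[213, 211], [209, 234], [226, 262], [261, 265], [260, 279], [248, 282], [229, 318], [245, 329], [244, 317], [257, 289], [256, 330], [260, 345], [270, 361], [297, 385], [330, 390], [347, 383], [368, 365], [384, 332], [383, 286], [397, 317], [396, 328], [401, 329], [411, 318], [392, 281], [381, 279], [380, 265], [413, 264], [432, 235], [427, 210]]
```

Table contact (6.5 N up). Drag towards the base along the arc.

Call:
move_arm --plan '[{"x": 0.007,"y": 0,"z": -0.001,"yaw": 0,"fingers": 0.4393},{"x": 0.014,"y": 0,"z": -0.001,"yaw": 0,"fingers": 0.4393},{"x": 0.021,"y": 0,"z": -0.001,"yaw": 0,"fingers": 0.4393},{"x": 0.027,"y": 0,"z": 0,"yaw": 0,"fingers": 0.4393}]'

```text
time: 15.55
eef_pos: [0.4966, -0.3378, 0.0266]
tcp_rot: [-0.035, 0.999, -0.0, -0.0]
contact_force: [0.6, 0.6, -0.6]
opening: 0.557
finger_force: 4.7
```

```bash
python3 look.py w17
```

```text
15.55 [ 0.4966 -0.3378  0.0266] 0.5570910414798356 [ 0.5716  0.5595 -0.5775]
22047.0 [[224, 247], [219, 265], [226, 302], [233, 302], [226, 300], [235, 291], [243, 291], [229, 318], [240, 329], [245, 329], [245, 314], [262, 280], [255, 321], [265, 388], [316, 394], [376, 388], [386, 317], [378, 280], [397, 317], [396, 328], [401, 329], [411, 317], [398, 291], [404, 290], [416, 300], [422, 267], [416, 246]]
```

Call:
move_arm --plan '[{"x": 0.005,"y": 0,"z": 0.001,"yaw": 0,"fingers": 0.4393},{"x": 0.005,"y": 0,"z": 0.003,"yaw": 0,"fingers": 0.4393},{"x": 0.005,"y": 0,"z": 0.004,"yaw": 0,"fingers": 0.4393}]'

```text
time: 15.9
eef_pos: [0.4914, -0.3383, 0.0232]
tcp_rot: [-0.035, 0.999, 0.0, -0.002]
contact_force: [-4.3, 2.7, 7.6]
opening: 0.563
finger_force: 5.9
```

```bash
python3 look.py w18
```

```text
15.9 [ 0.4914 -0.3383  0.0232] 0.5629621106336232 [-4.252   2.6935  7.5678]
20821.5 [[224, 256], [219, 264], [224, 304], [235, 302], [226, 301], [229, 295], [243, 291], [230, 316], [240, 329], [245, 329], [245, 314], [263, 280], [254, 309], [262, 388], [316, 394], [379, 388], [386, 306], [378, 280], [397, 317], [396, 328], [401, 329], [411, 317], [398, 291], [410, 294], [417, 304], [422, 265], [415, 254]]
```

The foot's edges now sit where an upright part predicts (row 255). Release, letting it stand.

Call:
move_arm --plan '[{"x": 0,"y": 0,"z": 0,"yaw": 0,"fingers": 0.42},{"x": 0,"y": 0,"z": 0,"yaw": 0,"fingers": 0.3},{"x": 0,"y": 0,"z": 0,"yaw": 0,"fingers": 0.2},{"x": 0,"y": 0,"z": 0,"yaw": 0,"fingers": 0.2}]'

```text
time: 16.35
eef_pos: [0.4925, -0.3379, 0.0225]
tcp_rot: [-0.035, 0.999, 0.0, -0.0]
contact_force: [0.6, -0.2, -0.6]
opening: 0.802
finger_force: 0.0
```

```bash
cat >> look.py <<'E'
        if len(sys.argv)>2:
            for z in map(float,sys.argv[2:]):print(z,(np.array([totool(s,p) for p in cast(c,a,z)])[:,:2]*1000).round(1).tolist())
E
python3 look.py w19 .014
```

```text
16.35 [ 0.4925 -0.3379  0.0225] 0.8024712454895763 [ 0.551  -0.243  -0.5609]
22170.5 [[200, 316], [200, 329], [204, 336], [210, 336], [211, 321], [233, 285], [239, 283], [243, 318], [257, 321], [259, 372], [264, 386], [315, 394], [374, 388], [380, 374], [383, 319], [398, 318], [402, 283], [407, 284], [432, 325], [431, 336], [437, 336], [439, 313], [418, 284], [420, 257], [413, 249], [227, 249], [219, 258], [222, 285]]
0.014 [[-15.6, -58.7], [-22.8, -59.4], [-26.7, -57.7], [-26.7, -54.7], [-18.3, -53.5], [1.0, -41.3], [2.0, -38.3], [-16.7, -37.5], [-18.3, -30.7], [-47.8, -31.1], [-56.4, -28.9], [-61.5, -2.1], [-57.7, 29.0], [-49.1, 31.7], [-17.3, 31.7], [-16.7, 39.1], [2.0, 39.9], [1.5, 42.3], [-20.6, 56.3], [-26.8, 56.3], [-26.8, 59.3], [-14.0, 59.1], [1.5, 47.6], [15.1, 47.5], [19.1, 43.9], [19.1, -42.8], [14.7, -46.9], [1.0, -46.6]]
```

Standing: foot 94 mm long in y and spanning x −17 to +16 mm around the TCP. Regrip firmly, slightly lower.

Call:
move_arm --plan '[{"x": -0.001,"y": 0,"z": 0.002,"yaw": 0,"fingers": 0.2},{"x": -0.001,"y": 0,"z": 0.004,"yaw": 0,"fingers": 0.2},{"x": -0.001,"y": 0,"z": 0.004,"yaw": 0,"fingers": 0.6},{"x": -0.001,"y": 0,"z": 0.004,"yaw": 0,"fingers": 0.6},{"x": -0.001,"y": 0,"z": 0.004,"yaw": 0,"fingers": 0.6}]' --force 60

```text
time: 16.9
eef_pos: [0.4936, -0.338, 0.0188]
tcp_rot: [-0.035, 0.999, -0.0, 0.0]
contact_force: [0.7, 0.4, -0.8]
opening: 0.553
finger_force: 63.8
```

```bash
python3 look.py w20 .014
```

```text
16.9 [ 0.4936 -0.338   0.0188] 0.5532769885787954 [ 0.6578  0.4415 -0.8179]
22313.0 [[218, 257], [222, 309], [232, 306], [225, 306], [226, 302], [236, 302], [227, 301], [230, 295], [243, 290], [230, 318], [244, 329], [245, 317], [253, 304], [262, 388], [326, 394], [380, 387], [387, 302], [396, 318], [395, 328], [410, 318], [398, 290], [408, 293], [419, 309], [423, 257], [418, 251], [226, 249]]
0.014 [[16.5, -46.2], [-9.8, -46.4], [-8.2, -41.5], [-8.2, -44.8], [-6.2, -44.2], [-6.2, -39.4], [-5.6, -43.7], [-2.5, -42.0], [0.0, -35.7], [-14.6, -42.9], [-20.6, -36.5], [-14.1, -35.6], [-7.2, -31.4], [-54.6, -29.3], [-58.3, 3.6], [-54.1, 31.3], [-6.2, 32.4], [-14.6, 37.2], [-20.0, 37.0], [-14.6, 43.9], [0.0, 37.3], [-1.5, 42.1], [-9.8, 47.9], [16.4, 47.7], [19.3, 45.2], [20.3, -42.2]]
```

Call:
move_arm --plan '[{"x": 0,"y": 0,"z": -0.03,"yaw": 0,"fingers": 0.6},{"x": 0,"y": 0,"z": -0.06,"yaw": 0,"fingers": 0.6},{"x": -0.01,"y": 0.02,"z": -0.09,"yaw": 0,"fingers": 0.6},{"x": -0.028,"y": 0.055,"z": -0.1,"yaw": 0,"fingers": 0.6},{"x": -0.046,"y": 0.095,"z": -0.1,"yaw": 0,"fingers": 0.6}]'

```text
time: 17.45
eef_pos: [0.5341, -0.2404, 0.1211]
tcp_rot: [-0.033, 0.999, -0.001, 0.002]
contact_force: [1.1, 0.5, -3.1]
opening: 0.549
finger_force: 63.8
```

Call:
move_arm --plan '[{"x": -0.018,"y": 0.038,"z": 0,"yaw": 0,"fingers": 0.6},{"x": -0.036,"y": 0.076,"z": 0,"yaw": 0,"fingers": 0.6},{"x": -0.054,"y": 0.114,"z": 0,"yaw": 0,"fingers": 0.6},{"x": -0.072,"y": 0.152,"z": 0,"yaw": 0,"fingers": 0.6},{"x": -0.09,"y": 0.19,"z": 0,"yaw": 0,"fingers": 0.6}]'

```text
time: 17.95
eef_pos: [0.6088, -0.0422, 0.1176]
tcp_rot: [-0.035, 0.999, 0.0, -0.001]
contact_force: [0.5, -0.6, -2.8]
opening: 0.548
finger_force: 63.8
```

Call:
move_arm --plan '[{"x": -0.018,"y": 0.038,"z": 0,"yaw": -0.02,"fingers": 0.6},{"x": -0.036,"y": 0.076,"z": 0,"yaw": -0.047,"fingers": 0.6},{"x": -0.048,"y": 0.1,"z": 0,"yaw": -0.047,"fingers": 0.6},{"x": -0.048,"y": 0.1,"z": 0,"yaw": -0.047,"fingers": 0.6},{"x": -0.048,"y": 0.1,"z": 0,"yaw": -0.047,"fingers": 0.6}]'

```text
time: 18.45
eef_pos: [0.6495, 0.0594, 0.1174]
tcp_rot: [-0.059, 0.998, -0.0, -0.001]
contact_force: [0.5, 0.4, -5.1]
opening: 0.552
finger_force: 63.5
```

```bash
cat > err.py <<'E'
from h import *
s,im=shot("wrist","e%d"%int(ctrl.get_state()["time"]*100));g=np.array([.6507,.0591,.0348])
K=T_tool(s);print(s["eef_pos"],s["tcp_rot"],"tool y",np.degrees(np.arctan2(K[1,1],K[0,1])),totool(s,g)-[-.0005,.0005,0],s["contact_force"],s["opening"])
c=cam("wrist",s);h=cv2.cvtColor(im,cv2.COLOR_BGR2HSV)
print("pocket px",proj(c,[.6507,.0591,.03]))
E
python3 err.py
```

```text
[0.6495 0.0594 0.1174] [-0.0588  0.9983 -0.0001 -0.0015] tool y 96.74759436707944 [-0.0009 -0.001   0.0826] [ 0.5239  0.4443 -5.0752] 0.5518664510703516
pocket px [[318.6585 242.6337]]
```

Call:
move_arm --plan '[{"x": -0.001,"y": -0.0005,"z": 0.025,"yaw": 0,"fingers": 0.6},{"x": -0.001,"y": -0.0005,"z": 0.045,"yaw": 0,"fingers": 0.6},{"x": -0.001,"y": -0.0005,"z": 0.06,"yaw": 0,"fingers": 0.6},{"x": -0.001,"y": -0.0005,"z": 0.06,"yaw": 0,"fingers": 0.6},{"x": -0.001,"y": -0.0005,"z": 0.06,"yaw": 0,"fingers": 0.6}]'

```text
time: 19.0
eef_pos: [0.6515, 0.0578, 0.0588]
tcp_rot: [-0.058, 0.998, -0.0, -0.0]
contact_force: [0.1, 0.9, -3.2]
opening: 0.557
finger_force: 63.6
```

```bash
python3 err.py; python3 look.py w21 .043; python3 - <<'E'
from h import *
im=cv2.imread("pics/w21.png");cv2.imwrite("pics/w21.png",im)
s=ctrl.get_state();c=cam("wrist",s)
# mouth corners expected from the earlier measurement, in pixels
a=np.radians(6.7);X=np.array([np.cos(a),np.sin(a),0]);Y=np.array([-np.sin(a),np.cos(a),0]);o=np.array([.6507,.0591,.03])
print(proj(c,[o+sx*.02*X+sy*.051*Y for sx,sy in((-1,-1),(-1,1),(1,1),(1,-1))]))
h=cv2.cvtColor(im,cv2.COLOR_BGR2HSV);print(im[205:262:2,300].tolist())
E
```

```text
[0.6515 0.0578 0.0588] [-0.0576  0.9983 -0.     -0.0002] tool y 96.60071282457801 [0.0011 0.0009 0.024 ] [ 0.1336  0.9321 -3.1922] 0.5565834966748265
pocket px [[321.676  270.2248]]
19.05 [0.6522 0.058  0.0598] 0.5521474356790407 [-0.0499  0.1555 -2.4316]
22361.5 [[223, 251], [218, 257], [222, 309], [229, 306], [227, 302], [233, 302], [227, 300], [233, 293], [243, 290], [230, 318], [245, 329], [245, 317], [253, 304], [262, 388], [314, 394], [379, 389], [387, 302], [396, 318], [395, 329], [410, 318], [398, 290], [408, 293], [419, 309], [423, 257], [417, 250]]
0.043 [[15.4, -47.3], [12.3, -50.0], [-16.2, -50.2], [-14.5, -46.5], [-12.2, -47.3], [-12.2, -44.3], [-11.1, -47.3], [-7.1, -43.9], [-5.5, -38.7], [-21.4, -46.5], [-27.8, -39.0], [-20.8, -38.6], [-13.3, -34.0], [-64.7, -31.8], [-68.7, -2.9], [-65.4, 33.3], [-12.2, 35.0], [-21.4, 40.2], [-27.8, 40.0], [-21.4, 47.5], [-5.5, 40.2], [-7.2, 45.4], [-16.2, 51.8], [12.3, 51.5], [15.9, 48.3]]
[[224.3293 231.3849]
 [418.3353 231.1549]
 [412.8366 300.5122]
 [229.8909 300.7177]]
[[65, 90, 128], [63, 86, 124], [64, 87, 124], [63, 86, 124], [63, 86, 125], [63, 86, 125], [63, 86, 124], [64, 87, 124], [64, 86, 124], [63, 87, 124], [63, 85, 123], [62, 84, 122], [64, 87, 124], [64, 87, 127], [59, 80, 114], [63, 85, 123], [62, 85, 121], [62, 85, 123], [66, 90, 128], [67, 92, 132], [68, 92, 133], [68, 91, 129], [100, 105, 110], [101, 107, 111], [103, 108, 113], [110, 116, 121], [99, 105, 109], [99, 105, 108], [99, 105, 108]]
```

Pocket edge seen at row 233 as predicted. Applying a ~1 mm correction and inserting.

Call:
move_arm --plan '[{"x": 0.0013,"y": 0.0008,"z": 0.004,"yaw": 0,"fingers": 0.6},{"x": 0.0013,"y": 0.0008,"z": 0.008,"yaw": 0,"fingers": 0.6},{"x": 0.0013,"y": 0.0008,"z": 0.012,"yaw": 0,"fingers": 0.6},{"x": 0.0013,"y": 0.0008,"z": 0.015,"yaw": 0,"fingers": 0.6}]'

```text
time: 19.5
eef_pos: [0.6499, 0.0593, 0.0433]
tcp_rot: [-0.058, 0.998, 0.0, -0.0]
contact_force: [0.9, -0.4, -3.2]
opening: 0.554
finger_force: 63.6
```

```bash
python3 err.py
```

```text
[0.6499 0.0593 0.0433] [-0.0582  0.9983  0.     -0.0003] tool y 96.66998987086514 [-0.0003 -0.0008  0.0085] [ 0.9306 -0.3796 -3.1523] 0.5544784252984555
pocket px [[318.4154 284.2061]]
```

Sole is at 24.5 mm, already 5 mm inside the mouth without contact. Continue down.

Call:
move_arm --plan '[{"x": 0,"y": -0.0004,"z": 0.004,"yaw": 0,"fingers": 0.6},{"x": 0,"y": -0.0004,"z": 0.007,"yaw": 0,"fingers": 0.6},{"x": 0,"y": -0.0004,"z": 0.009,"yaw": 0,"fingers": 0.6},{"x": 0,"y": -0.0004,"z": 0.009,"yaw": 0,"fingers": 0.6}]'

```text
time: 19.95
eef_pos: [0.6504, 0.0588, 0.0349]
tcp_rot: [-0.058, 0.998, -0.0, 0.0]
contact_force: [0.3, -0.2, -2.8]
opening: 0.557
finger_force: 63.6
```

```bash
python3 err.py
```

```text
[0.6504 0.0588 0.0349] [-0.0581  0.9983 -0.      0.0001] tool y 96.65651826789943 [ 0.0002 -0.0002  0.0001] [ 0.2598 -0.1795 -2.7618] 0.5569729783929634
pocket px [[319.5472 290.5734]]
```

Call:
move_arm --plan '[{"x": 0,"y": 0,"z": 0.001,"yaw": 0,"fingers": 0.6},{"x": 0,"y": 0,"z": 0.002,"yaw": 0,"fingers": 0.6},{"x": 0,"y": 0,"z": 0.002,"yaw": 0,"fingers": 0.6}]'

```text
time: 20.3
eef_pos: [0.6504, 0.0588, 0.0347]
tcp_rot: [-0.058, 0.998, -0.0, -0.0]
contact_force: [-5.5, 0.2, 6.3]
opening: 0.551
finger_force: 64.9
```

Floor contact at the expected height. Release, retreat and look from beside.

Call:
move_arm --plan '[{"x": 0,"y": 0,"z": -0.001,"yaw": 0,"fingers": 0.4},{"x": 0,"y": 0,"z": -0.001,"yaw": 0,"fingers": 0.2},{"x": 0,"y": 0,"z": -0.001,"yaw": 0,"fingers": 0.2},{"x": 0,"y": 0,"z": -0.03,"yaw": 0,"fingers": 0.2},{"x": 0,"y": 0,"z": -0.07,"yaw": 0,"fingers": 0.2}]'

```text
time: 20.8
eef_pos: [0.6479, 0.0588, 0.1]
tcp_rot: [-0.058, 0.998, 0.0, -0.003]
contact_force: [0.5, -0.6, 1.3]
opening: 0.802
finger_force: 0.0
```

Call:
move_arm --plan '[{"x": 0,"y": 0,"z": -0.045,"yaw": 0,"fingers": 0.2},{"x": 0,"y": 0,"z": -0.09,"yaw": 0,"fingers": 0.2},{"x": -0.04,"y": 0,"z": -0.1,"yaw": 0,"fingers": 0.2},{"x": -0.07,"y": 0,"z": -0.1,"yaw": 0,"fingers": 0.2},{"x": -0.07,"y": 0,"z": -0.1,"yaw": 0,"fingers": 0.2}]'

```text
time: 21.3
eef_pos: [0.7224, 0.0669, 0.2032]
tcp_rot: [-0.058, 0.998, -0.0, 0.002]
contact_force: [0.4, -0.1, 0.5]
opening: 0.8
finger_force: 0.0
```

```bash
python3 - <<'E'
from h import *
s,w=shot("wrist","f1");_,a=shot("scene","f2");_,b=shot("side","f3");print(s["time"],s["eef_pos"],s["contact_force"])
f=lambda n,im,d:(lambda uv:cv2.resize(im[max(uv[1]-d[1],0):uv[1]+d[1],max(uv[0]-d[0],0):uv[0]+d[0]],(400,300),interpolation=cv2.INTER_CUBIC))(proj(cam(n,s),[.647,.09,.03])[0].astype(int))
o=np.zeros((600,800,3),np.uint8);o[:300,:400]=f("wrist",w,(160,120));o[:300,400:]=f("scene",a,(80,60));o[300:,:400]=f("side",b,(80,60));o[300:,400:]=cv2.resize(a,(400,300));cv2.imwrite("pics/final.png",o)
E
```

```text
21.3 [0.7224 0.0669 0.2032] [ 0.3704 -0.1378  0.5115]
```

View pics/final.png

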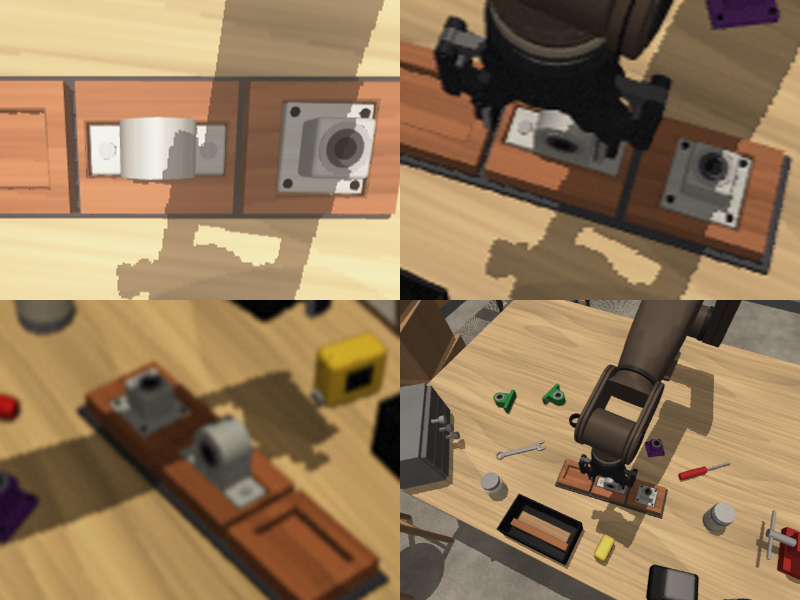

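The final views show the pillow upright, its foot flush in the long pocket (wrist view about (157,150)). The flange is flush in the square pocket (about (330,148)), the spare nest is empty and everything else is where it was.

```bash
python3 -c "
from plant import ctrl
print(ctrl.sign_off())"
```

```text
the job is handed in; nothing more can be done
None
```

The job is handed in at about 21 s of the 58 s: the pillow block stands upright in the long nest and the flange sits in the square nest, both seated as far as force, height and the last camera views show, with the spare nest empty and nothing else visibly moved.

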